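Start the tube shaker by touch

ROBOT

A 6-joint arm with a two-finger parallel gripper is mounted at the origin on a cart in front of the work surface, level with it; the furniture and walls round the work are solid. World frame = base frame: x ahead of the robot, y to its left, z up, the work surface at z = 0. Lengths are in mm, angles in rad, forces in N, time in s.
With the tool pointing down it reaches from about 300 to 775 mm from the base axis. Payload 14.6 kg.
Tool frame: the origin (TCP) lies at the very end of the fingers, on their centre line; the grasp point (between the pads) lies 19 mm behind it; z points along the fingers, y is the direction in which the jaws open and shut (so a half turn about z gives the same grasp; the last joint's range is limited). The gripper opens to 94 mm and grips with 3 to 60 N. Pads are 16 mm wide; open, the fingers measure 119 mm over their backs; the gripper's body (75 mm by 177 mm) begins 78 mm behind the grasp point.
Start: joints at [1.095, 0.3, 1.521, -0, 1.321, -0.067], TCP at [218.626, 504.67, 205.446] pointing down, gripper open.
Joint ranges: [-3.03, 3.03], [-0.79, 2.21], [0.23, 2.52], [-1.04, 4.18], [0, 3.07], [-2.55, 2.55]. Speed limits (rad/s): [2.22, 2.22, 2.57, 3.14, 3.14, 3.14].

INTERFACE

Orientations are given as [roll, pitch, yaw] about the fixed x, y, z axes, in that order (R = Rz(yaw) Ry(pitch) Rx(roll)).
In Python, from cell import manip gives the robot as it stands.
- The arm moves only by the shell command python3 -m inch 'ROWS' [FORCE]. ROWS is a JSON object of lists of equal length, an entry for each row: "grip": the opening, from -1 (shut) to 1 (fully open), so that 0 is half open; "travel": the shift along the world's x, y, z in cm, a list of three; "turn": the turn, a rotation vector about the world's x, y, z in degrees, a list of three. A call has 1 to 10 rows; each row is the pose to reach, as a shift and turn from the pose measured when the call began; what a row does not reach only later rows make up. A row lasts 1/8 s, in which the tool goes at most 62.5 mm and 10.7 degrees, less where a joint would pass 70% of its speed; a pose out of reach is approached as far as the arm can. A call with a gripper value outside its range is refused whole. The fingers move at their own pace and stop on an object; FORCE is the grip in N (left out, the last holds). Time passes only in rows, so rows that repeat a pose let the fingers close. It gives the time, the measured TCP pose, the force and the opening at its end, in the units of the state.
- manip.read_state(): the state, without advancing time (a new reading comes with each control period).
- manip.camera(name): name is "side" or "top"; returns (picture, depth): 384x512x3 uint8, red, green, blue; 384x512 float32, mm along the optical axis (not along the pixel's ray), 0 where there is no reading.
- manip.calibration(name): a dict with "fx", "fy", "cx", "cy" (pixels), "k1" (the pictures are not rectified: a ray, as slopes to the right and down, at radius r is drawn at 1 + k1 r^2 times it, then the intrinsics apply), "world_from_camera" (4x4, takes a point from camera to world coordinates). Camera axes: x right, y up, looking along -z (the intrinsics and any distortion apply to the point x, -y, -z); pixel columns grow to the right and rows downward; lengths in mm; the calibration is good to about 2 mm. A picture is of the moment at which its call begins. calibration takes no time and is no camera call.
- manip.sign_off(): hands the job in, once; it reports no verdict.
Trained networks look in the newest picture that a camera, given by its name, has taken for a name from the list of things; names that differ only in an ending like _2 or _b are one class to them, and where a whole thing is asked for, a point or a joint stands for the part that bears it (a point fixed in the world has none). Each returns a list of dicts, best first, with "p" (0 to 1); they miss things now and then, are a little off and sometimes report something else, mostly with a low value. They report only what shows in the picture. A call takes as long as a camera call.
- manip.look_for(camera, label): "bbox" ([left, top, right, bottom] in pixels, round what is visible of it).
The state is a dict: "clock": time; "joints": joint angles; "qd": joint speeds; "effort": joint torques, N m; "eef_pos": TCP position; "eef_rot": TCP orientation; "wrist_force": force on the tool from outside, world axes, zero at the start; "moment": the same for the moment, N m; "finger_gap": finger opening in mm.
Only numpy, scipy, OpenCV 4.12 (cv2) and the standard library are available. Lean on these libraries where they do the work, as an engineer would, in place of code of your own. Each camera call takes 0.05 s, during which the arm holds its last target.

TASK

Get the sample shaker running by touch alone: push its raised lid fully shut so the tubes cannot shake out, next press the raised near end of the black rocker switch so that the power is on, and last press the large round start key well down and let it go. Touch each one lightly, never switch on or start with the lid up, lift nothing, do not press the two small keys, and leave the things standing round the shaker where they are.

Things in the scene. Friction and masses are not known exactly. Their poses are not given: they have to be found in the camera images.
- shaker: thermal shaker for small sample tubes: white housing, 250 mm deep (x), 190 wide (y), fixed; origin at the centre of its underside, x from its front (toward the robot) to its back (lid hinge), y to its left. Grey control panel at the front (x -125 to -35 mm), sloping up to the back at 12 degrees, 60 to 79 mm high: rocker left, start key right, display and two small keys between
- lid_lip (a point): on the top face of the grey lid with clear window, 4 mm behind its front edge, mid-width (a 50 mm wide finger lip sticks out 10 mm in front); moves with the lid. Lid 132 mm deep, 150 wide, 20 thick. This point is 132 mm from the hinge axis along the lid and 15 mm above the axis square to the lid; shut, it is 107 mm above the table
- lid_hinge (a point): centre of the lid's hinge axis at the back of the shaker, 92 mm above the table; the axis runs along the shaker's y
- lid (a joint): lid angle in rad: 0 shut, grows as it opens, starts between 0.5 and 0.9; a stiff hinge, the lid stays where it is left and yields to 1 to 2 N at its front edge. Shut is a stop; the cover is sprung on its hinge arms, so past it the cover gives 4 mm more, at 5 to 15 N, then is hard
- rocker_end (a point): middle of the ribbed top face near the raised near end (toward the robot) of the black rocker switch; moves with it. The rocker is 34 mm long (up the slope) and 23 wide; this end goes down about 5 mm
- rocker (a joint): rocker angle in rad: 0 off (near end up), 0.36 on (near end down); stiff, it stays where it is left; the near end needs about 2 to 3 N, at 0.36 a hard stop
- start_top (a point): centre of the top of the round white start key, 27 mm across, about 10 mm proud of the panel; moves with it
- start (a joint): start key travel in m: 0 up, 0.006 at its stop, 0.003 is well down; it moves square to the panel against a spring, 1 N at first, 4 N at 0.003, 7.6 N at the stop, and springs back
- key_left_top (a point): top of the left small key, 11 x 17 mm, 4 mm proud of the panel: not to be pressed
- key_right_top (a point): top of the right small key, same size: not to be pressed
- key_left (a joint): travel of the left small key in m: 0 up, 0.002 down
- key_right (a joint): travel of the right small key in m: 0 up, 0.002 down
- cup_a: capped specimen cup, 55 mm across, 72 high, loose, beside the shaker; origin at the centre of its underside
- cup_b: another such specimen cup beside the shaker
- bottle: brown dropper bottle, 33 mm across, 106 high, loose, beside the shaker; origin at the centre of its underside
- marker: grey marker pen lying on the table at the front left, 138 mm long (its y), loose

How it is judged:
By the outcome, as a careful person would: the job done as asked, in the order asked, and still so for the second after the job is handed in, with the robot touching nothing.
It also fails if it takes over 48 s, if anything falls off the work surface, if the arm or the gripper's body presses on something with over 40 N, if the wrist force passes 120 N, or if a joint passes its speed limit or range.

## Working session

There is one attempt and no reset: what is moved stays moved. The work goes in short steps, Python scripts to look and compute and a shell command to move; the robot and the scene stay as the last step left them, time stands still between calls to the robot, and variables do not carry over. Pictures are saved under pics/ and viewed, and the job is handed in when it is done.

```bash
mkdir -p pics; ls; cat > h.py <<'E'
from cell import manip
import numpy as np, cv2
def ray(cal,u,v):
    K=np.array([[cal["fx"],0,cal["cx"]],[0,cal["fy"],cal["cy"]],[0,0,1.]])
    p=cv2.undistortPoints(np.array([[[u,v]]],float),K,np.array([cal["k1"],0,0,0,0]))[0,0]
    T=np.array(cal["world_from_camera"]); return T,p
def to_world(cal,u,v,d):
    T,p=ray(cal,u,v)
    return (T@np.array([p[0]*d,-p[1]*d,-d,1]))[:3]
def proj(cal,P):
    T=np.linalg.inv(np.array(cal["world_from_camera"])); c=T@np.append(P,1)
    x,y=c[0]/-c[2],-c[1]/-c[2]; s=1+cal["k1"]*(x*x+y*y)
    return cal["fx"]*x*s+cal["cx"],cal["fy"]*y*s+cal["cy"]
def cloud(cal,dep):
    h,w=dep.shape; vv,uu=np.mgrid[:h,:w]
    K=np.array([[cal["fx"],0,cal["cx"]],[0,cal["fy"],cal["cy"]],[0,0,1.]])
    p=cv2.undistortPoints(np.stack([uu,vv],-1).reshape(-1,1,2).astype(float),K,np.array([cal["k1"],0,0,0,0]))[:,0].reshape(h,w,2)
    c=np.stack([p[...,0]*dep,-p[...,1]*dep,-dep],-1)
    T=np.array(cal["world_from_camera"]); return c@T[:3,:3].T+T[:3,3]
E
cat > a.py <<'E'
from h import *
import pickle
print(manip.read_state())
D={}
for n in ["side","top"]:
    im,d=manip.camera(n); cal=manip.calibration(n); D[n]=(im,d,cal)
    cv2.imwrite(f"pics/{n}0.png",im[...,::-1]); print(n,cal)
    for l in ["shaker","lid_lip","lid_hinge","rocker_end","start_top","key_left_top","key_right_top","cup_a","bottle","marker","lid","rocker","start"]:
        r=manip.look_for(n,l)
        print(n,l,[(round(x["p"],2),np.round(x["bbox"]).astype(int).tolist()) for x in r[:3]])
pickle.dump(D,open("d0.pkl","wb"))
print(manip.read_state()["clock"])
E
python3 a.py
```

```text
pics
{'clock': 0.0, 'joints': array([ 1.09537965e+00,  3.00456470e-01,  1.52158805e+00,  4.88772222e-07,
        1.32067889e+00, -6.66225979e-02]), 'qd': array([ 9.13887029e-04, -1.82169102e-03,  4.64330608e-04, -1.14945192e-03,
       -3.97373756e-04, -8.70491058e-05]), 'effort': array([-2.25498243e-04, -5.31809199e+01, -3.52744675e+01,  7.08105974e-02,
        2.44509632e-02, -8.13506813e-05]), 'eef_pos': array([218.52132202, 504.4425921 , 204.89140192]), 'eef_rot': array([-3.14046444e+00, -7.57503079e-05,  2.73279841e+00]), 'wrist_force': array([-0.29881175,  0.89280314, -0.8246967 ]), 'moment': array([-0.00352678,  0.04382806,  0.00595268]), 'finger_gap': 94.18167569355475}
side {'fx': 457.2100762059673, 'fy': 457.2100762059673, 'cx': 252.68729523296514, 'cy': 201.36996792785473, 'k1': -0.11171861738831929, 'world_from_camera': array([[-8.55592322e-01,  2.09375208e-01, -4.73417153e-01,
         9.97124284e+00],
       [-5.17634046e-01, -3.38817105e-01,  7.85657663e-01,
         1.02294477e+03],
       [ 4.09540809e-03,  9.17259501e-01,  3.98269050e-01,
         5.12814566e+02],
 
[... 1033 characters left out ...]
0.00000000e+00,
         1.00000000e+00]])}
top shaker [(0.76, [224, 147, 295, 230])]
top lid_lip [(0.92, [232, 149, 282, 185])]
top lid_hinge [(0.81, [225, 145, 293, 237])]
top rocker_end [(0.66, [233, 212, 241, 221])]
top start_top [(0.58, [275, 214, 282, 223])]
top key_left_top [(0.4, [233, 210, 240, 223]), (0.19, [196, 198, 210, 208])]
top key_right_top [(0.72, [202, 146, 219, 166])]
top cup_a [(0.79, [200, 145, 221, 167]), (0.62, [305, 194, 325, 212])]
top bottle [(0.64, [198, 198, 211, 209])]
top marker [(0.65, [224, 144, 294, 236])]
top lid [(0.96, [234, 148, 287, 178])]
top rocker [(0.59, [232, 212, 239, 222])]
top start [(0.7, [233, 151, 289, 184]), (0.45, [274, 216, 283, 223])]
1.4
```

```bash
python3 - <<'E'
import pickle,cv2
D=pickle.load(open("d0.pkl","rb"))
s=D["side"][0][...,::-1]; t=D["top"][0][...,::-1]
cv2.imwrite("pics/s0z.png",cv2.resize(s[120:330,150:350],None,fx=2.8,fy=2.8,interpolation=cv2.INTER_CUBIC))
cv2.imwrite("pics/t0z.png",cv2.resize(t[130:250,180:340],None,fx=4.8,fy=4.8,interpolation=cv2.INTER_CUBIC))
E
```

```text
(no output)
```

View pics/s0z.png

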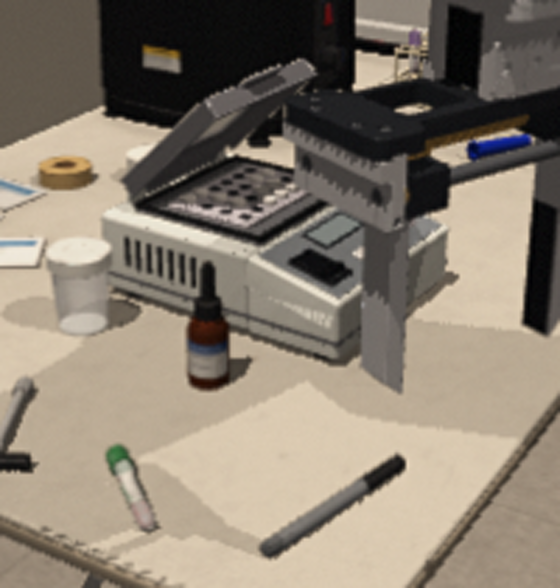

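View pics/t0z.png

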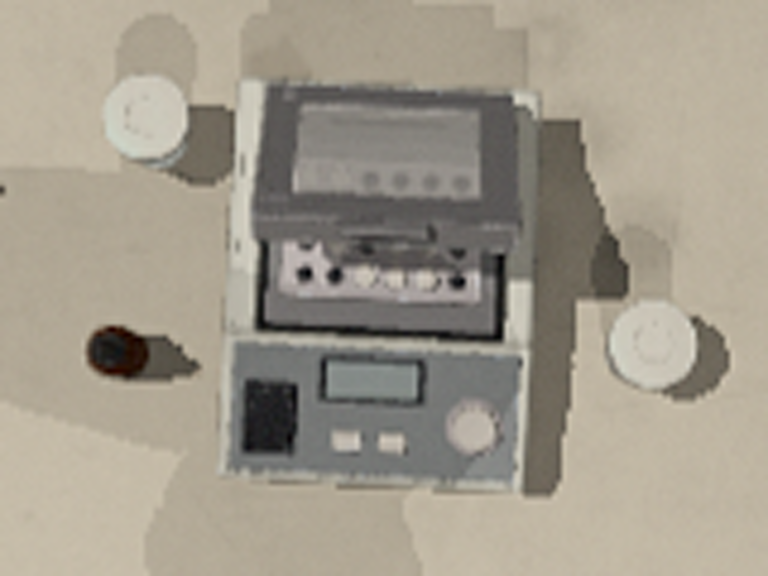

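View pics/top0.png

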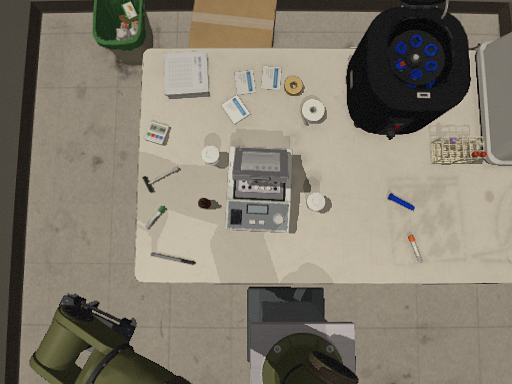

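View pics/side0.png

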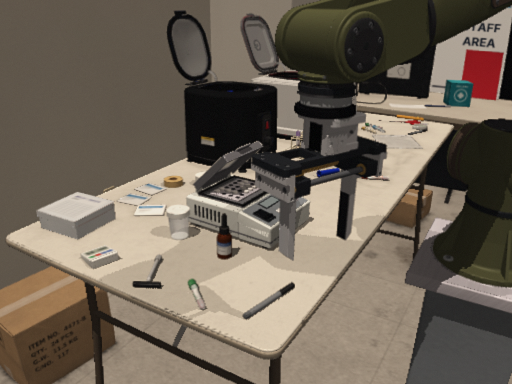

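The side view shows the raised lid, with the gripper partly hiding the panel. In the top view the rocker is at about (236,216), the start key at (278.5,219), and the small keys at (252,222) and (261.5,222). The lid front edge lies near row 178–180.

```bash
python3 - <<'E'
from h import *
import pickle
D=pickle.load(open("d0.pkl","rb"))
im,d,cal=D["top"]; C=cloud(cal,d)
z=lambda u,v:(180+u/4.8,130+v/4.8)
for n,p in dict(rock_c=(270,415),rock_near=(268,445),rock_far=(272,388),start=(473,428),kl=(347,441),kr=(391,442),disp=(374,380),panFL=(232,468),panFR=(515,482),panBL=(236,342),panBR=(522,350),housBL=(246,86),housBR=(534,98),lidFL=(258,215),lidFR=(515,232),lipL=(335,235),lipR=(435,232),lidBL=(270,95),lidBR=(515,105),cupA=(147,118),cupB=(652,343),bot=(110,350)).items():
    u,v=z(*p); ui,vi=int(round(u)),int(round(v)); print(n,np.round((u,v),1),np.round(to_world(cal,u,v,d[vi,ui]),0), round(float(d[vi,ui])))
# height mask of the housing
im2,d2,cal2=D["side"]; C2=cloud(cal2,d2)
for n,p in dict(rock=(265,214),lidL=(196,188),lidtip=(258,143)).items(): print(n,np.round(C2[p[1],p[0]]))
np.set_printoptions(linewidth=200)
print(np.round(C[150:236:3,256]).astype(int))
E
```

```text
rock_c [236.2 216.5] [472. 201.  71.] 1150
rock_near [235.8 222.7] [454. 203.  66.] 1153
rock_far [236.7 210.8] [488. 200.  75.] 1148
start [278.5 219.2] [464.  78.  80.] 1139
kl [252.3 221.9] [456. 154.  69.] 1150
kr [261.5 222.1] [456. 127.  69.] 1149
disp [257.9 209.2] [493. 138.  73.] 1150
panFL [228.3 227.5] [440. 225.  59.] 1159
panFR [287.3 230.4] [432.  50.  59.] 1157
panBL [229.2 201.2] [516. 222.  77.] 1148
panBR [288.8 202.9] [512.  47.  76.] 1148
housBL [231.2 147.9] [675. 217.  81.] 1162
housBR [291.2 150.4] [668.  39.  79.] 1162
lidFL [233.8 174.8] [577. 203. 192.] 1040
lidFR [287.3 178.3] [568.  61. 194.] 1037
lipL [249.8 179. ] [567. 161. 189.] 1042
lipR [270.6 178.3] [568. 105. 192.] 1040
lidBL [236.2 149.8] [661. 201. 119.] 1123
lidBR [287.3 151.9] [664.  51.  80.] 1161
cupA [210.6 154.6] [657. 280.  69.] 1172
cupB [315.8 201.5] [517. -33.  72.] 1152
bot [202.9 202.9] [511. 299.  79.] 1147
rock [472. 203.  73.]
lidL [664. 206.  97.]
lidtip [571.  68. 191.]
[[660 144 121]
 [651 144 124]
 [641 144 129]
 [629 144 145]
 [620 144 150]
 [609 144 162]
 [599 144 172]
 [589 144 186]
 [580 144 189]
 [570 144 203]
 [564 144 188]
 [569 144  85]
 [560 144  93]
 [551 143  91]
 [543 143  84]
 [534 143  83]
 [525 143  83]
 [517 143  74]
 [508 143  76]
 [499 143  77]
 [491 143  74]
 [482 143  73]
 [473 143  69]
 [465 143  71]
 [456 143  61]
 [447 143  65]
 [438 143  61]
 [430 143   0]
 [421 143   1]]
```

```bash
python3 - <<'E'
from h import *
import pickle
from scipy.optimize import least_squares
D=pickle.load(open("d0.pkl","rb"))
im,d,cal=D["top"]; im2,d2,cal2=D["side"]
z=lambda u,v:(180+u/4.8,130+v/4.8)
def hit(cal,uv,h):
    T,p=ray(cal,*uv); dr=T[:3,:3]@np.array([p[0],-p[1],-1]); o=T[:3,3]; return o+dr*(h-o[2])/dr[2]
# fit shaker pose: panel corners & housing back corners in top
P=[((-35,95,79),(234,338)),((-35,-95,79),(526,348)),((-125,95,60),(224,474)),((-125,-95,60),(520,489)),]
def f(q):
    c,s=np.cos(q[2]),np.sin(q[2]); r=[]
    for a,b in P:
        w=np.array([q[0]+c*a[0]-s*a[1],q[1]+s*a[0]+c*a[1],a[2]])
        r+=list(np.array(proj(cal,w))-z(*b))
    return r
r=least_squares(f,[552,135,-.04]); print(r.x,np.round(r.fun,1))
q=r.x;c,s=np.cos(q[2]),np.sin(q[2])
def loc(w): dx=w[0]-q[0];dy=w[1]-q[1]; return np.round([c*dx+s*dy,-s*dx+c*dy])
for n,uv,h in [("start",(278.5,219),78),("rock",(236.4,216.5),72),("kl",(252.3,221.9),69),("kr",(261.5,222.1),69)]:
    w=hit(cal,uv,h); print(n,np.round(w),loc(w))
# lid plane fit from cloud
C=cloud(cal,d); m=(np.abs(C[...,1]-133)<65)&(C[...,2]>112)&(C[...,2]<230)&(C[...,0]>540)&(C[...,0]<690)
X=C[m]; x=(X[:,:2]-q[:2])@np.array([c,s]); A=np.c_[x,np.ones(len(x))]
for _ in range(3):
    k=np.linalg.lstsq(A,X[:,2],rcond=None)[0]; e=A@k-X[:,2]; A=A[np.abs(e)<10];X=X[np.abs(e)<10]
print(k,np.arctan(k[0]),len(X), "front edge local x", A[:,0].min(), np.percentile(A[:,0],2),X[:,2].max())
E
```

```text
[ 5.53571158e+02  1.33070823e+02 -4.14563138e-02] [-2.1 -1.4  1.8 -0.6 -1.1  1.1  1.4  0.9]
start [465.  78.  78.] [-87. -59.]
rock [472. 201.  72.] [-85.  64.]
kl [456. 154.  69.] [-98.  17.]
kr [456. 127.  69.] [-98. -10.]
[ -0.94198002 214.65648961] -0.7555303325406002 1348 front edge local x 11.215466769631497 14.166431951665373 206.23231999812356
```

```bash
python3 -m inch '{"grip":[-1,-1,-1,-1,-1,-1,-1,-1,-1,-1],"travel":[[2,-2,5],[6,-6,8],[10,-11,8],[14,-16,8],[18,-21,8],[22,-26,8],[26,-31,8],[31,-35,8],[37,-37,8],[40,-37,8]],"turn":[[0,0,3],[0,0,6],[0,0,10],[0,0,15],[0,0,20],[0,0,21],[0,0,21],[0,0,21],[0,0,21],[0,0,21]]}' 10
```

```text
clock: 2.65
eef_pos: [620.6, 132.6, 285.1]
eef_rot: [-3.141, -0.0, 3.097]
wrist_force: [-0.3, -0.4, 0.3]
finger_gap: 0.8
```

```bash
cat > snap.py <<'E'
from h import *
import pickle,sys
k=sys.argv[1]; D={}
for n in ["side","top"]:
    im,d=manip.camera(n); D[n]=(im,d,manip.calibration(n))
pickle.dump(D,open(f"d{k}.pkl","wb"))
s=D["side"][0][...,::-1]; t=D["top"][0][...,::-1]
a=cv2.resize(s[130:270,170:320],(600,560),interpolation=cv2.INTER_CUBIC)
cv2.imwrite(f"pics/s{k}.png",a)
cv2.imwrite(f"pics/t{k}.png",cv2.resize(t[140:240,215:305],(540,600),interpolation=cv2.INTER_CUBIC))
for l in sys.argv[2:]:
    for n in ["side","top"]:
        print(n,l,[(round(x["p"],2),np.round(x["bbox"],1).tolist()) for x in manip.look_for(n,l)[:2]])
E
python3 snap.py 1 start_top rocker_end lid_lip
```

```text
side start_top [(0.57, [285.2, 194.4, 298.6, 202.1])]
top start_top []
side rocker_end [(0.55, [257.3, 208.0, 274.3, 218.4])]
top rocker_end [(0.48, [232.5, 214.2, 240.9, 222.7])]
side lid_lip [(0.66, [192.4, 142.2, 263.4, 187.9])]
top lid_lip [(0.58, [233.2, 154.0, 276.8, 181.7])]
```

View pics/s1.png

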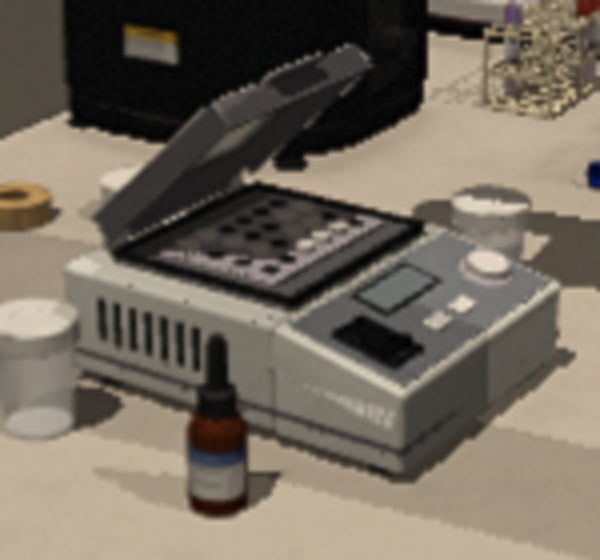

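View pics/t1.png

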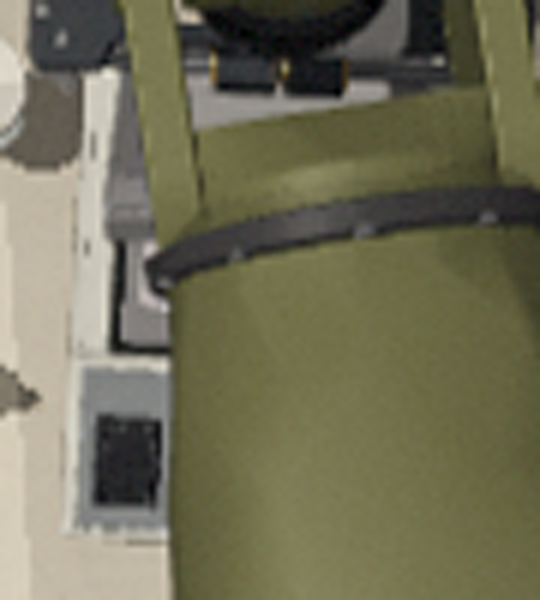

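The side view is now unobstructed. The start key top is at about zoom (487,262), full-image (291.8,195.5). The rocker centre is at (264.5,215.8), the small keys at about (279,210) and (285,206), and the lid lip near (245,148). The arm covers most of the top view.

```bash
python3 - <<'E'
from h import *
import pickle
D=pickle.load(open("d1.pkl","rb")); cs=D["side"][2]; ct=D["top"][2]; C=cloud(cs,D["side"][1])
def tri(a,b):
    A=[];B=[]
    M=np.zeros((3,3));v=np.zeros(3);L=[]
    for cal,uv in((cs,a),(ct,b)):
        T,p=ray(cal,*uv); dr=T[:3,:3]@np.array([p[0],-p[1],-1]); dr/=np.linalg.norm(dr); o=T[:3,3]
        N=np.eye(3)-np.outer(dr,dr); M+=N; v+=N@o; L.append((N,o))
    X=np.linalg.solve(M,v); return np.round(X,1),[round(np.linalg.norm(N@(X-o)),1) for N,o in L]
print("start",tri((291.75,195.5),(278.5,219)))
print("rock",tri((264.5,215.75),(236.3,216.5)))
print("kl",tri((279,210),(252.3,221.9)));print("kr",tri((285.3,206),(261.5,222.1)))
print("start depth",np.round(np.median(C[194:198,289:295].reshape(-1,3),0)),"rock",np.round(np.median(C[213:218,262:267].reshape(-1,3),0)))
for u,v in [(262,143.5),(258,143),(196,189),(244,150),(250,146),(236,152),(225,155)]: print(u,v,np.round(C[int(v),int(u)]))
# lid model projections
q=(553.5,133,-.0415);c,s=np.cos(q[2]),np.sin(q[2])
for th in (.75,.8,.85):
  for y in (75,0,-75):
    for hx in (98,):
      lx=hx-(136*np.cos(th)-15*np.sin(th)); z=92+136*np.sin(th)+15*np.cos(th)
      w=np.array([q[0]+c*lx-s*y,q[1]+s*lx+c*y,z]); print(th,y,np.round(w),np.round(proj(cs,w),1),np.round(proj(ct,w),1))
E
```

```text
start (array([465.5,  77.8,  75.5]), [np.float64(0.9), np.float64(0.9)])
rock (array([472.5, 201.6,  68.1]), [np.float64(0.7), np.float64(0.7)])
kl (array([458.2, 155. ,  67.7]), [np.float64(2.3), np.float64(2.3)])
kr (array([456.9, 127.5,  67.9]), [np.float64(1.4), np.float64(1.4)])
start depth [465.  83.  77.] rock [470. 211.  73.]
262 143.5 [ 733. -234.   92.]
258 143 [570.  69. 192.]
196 189 [664. 206.  95.]
244 150 [570. 136. 191.]
250 146 [573. 103. 192.]
236 152 [575. 162. 192.]
225 155 [579. 203. 195.]
0.75 75 [565. 208. 196.] [228.6 156.3] [232. 179.]
0.75 0 [562. 133. 196.] [247.3 148.3] [260.3 180.3]
0.75 -75 [559.  58. 196.] [264.1 141.1] [288.6 181.6]
0.8 75 [571. 207. 200.] [226.7 154.1] [232.  176.8]
0.8 0 [567. 132. 200.] [245.4 146.2] [260.4 178.1]
0.8 -75 [564.  57. 200.] [262.3 139.1] [288.8 179.3]
0.85 75 [576. 207. 204.] [224.7 151.9] [232.  174.5]
0.85 0 [573. 132. 204.] [243.5 144.2] [260.5 175.8]
0.85 -75 [570.  57. 204.] [260.5 137.2] [289.  177.1]
```

```bash
python3 -m inch '{"grip":[-1,-1,-1,-1,-1],"travel":[[-1,0,-3],[-2,0,-6],[-2.4,0,-7],[-2.9,0,-8.35],[-3.4,0,-8.7]],"turn":[[0,0,0],[0,0,0],[0,0,0],[0,0,0],[0,0,0]]}'
```

```text
clock: 3.68
eef_pos: [583.7, 135.2, 199.1]
eef_rot: [3.141, 0.001, 3.1]
wrist_force: [0.1, 1.0, 0.4]
finger_gap: 0.4
```

```bash
python3 -m inch '{"grip":[-1,-1,-1,-1,-1,-1],"travel":[[-0.3,-0.1,-0.5],[-0.7,-0.2,-0.9],[-1.2,-0.2,-1.3],[-1.7,-0.2,-1.8],[-2.1,-0.2,-2.2],[-2.1,-0.2,-2.2]],"turn":[[0,0,0],[0,0,0],[0,0,0],[0,0,0],[0,0,0],[0,0,0]]}'; python3 -c "
from cell import manip
s=manip.read_state();print(s['eef_pos'],s['wrist_force'],s['moment'],s['joints'])"
```

```text
clock: 4.42
eef_pos: [562.3, 133.1, 176.8]
eef_rot: [3.142, 0.0, 3.1]
wrist_force: [-0.4, -0.1, -0.5]
finger_gap: 0.4
[562.31204713 133.13289339 176.79217575] [-0.40631534 -0.13988184 -0.50796645] [ 0.01763662 -0.00367715  0.04400172] [ 1.69116656e-01  3.85269207e-01  1.47486080e+00 -3.88799899e-05
  1.28127852e+00 -1.36029749e+00]
```

```bash
python3 snap.py 2
```

```text
(no output)
```

View pics/s2.png

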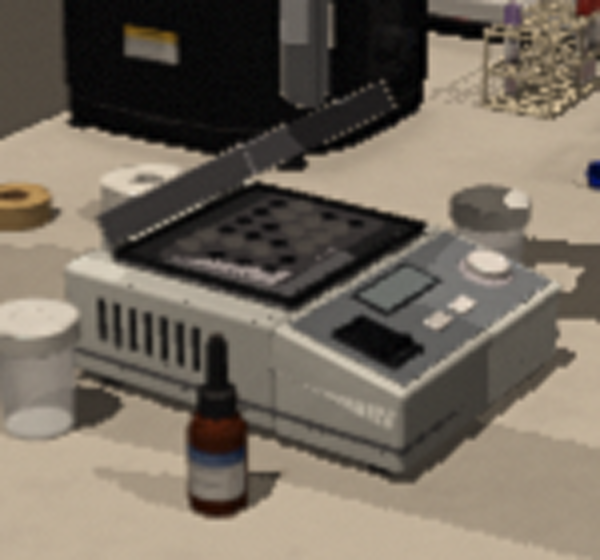

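The lid has come down with the finger, whose tip is behind it at zoom (305,80). I'm continuing along the arc.

```bash
python3 -m inch '{"grip":[-1,-1,-1,-1,-1,-1,-1,-1,-1],"travel":[[-0.4,0,-0.5],[-0.8,0,-1],[-1.2,0,-1.6],[-1.5,0,-2.1],[-1.8,0,-2.7],[-2.1,0,-3.3],[-2.4,0,-4.2],[-2.7,0,-5],[-2.8,0,-5.4]],"turn":[[0,0,0],[0,0,0],[0,0,0],[0,0,0],[0,0,0],[0,0,0],[0,0,0],[0,0,0],[0,0,0]]}'
```

```text
clock: 5.65
eef_pos: [534.3, 133.1, 122.5]
eef_rot: [-3.142, 0.0, 3.1]
wrist_force: [-1.1, -0.4, 1.3]
finger_gap: 0.6
```

```bash
python3 -m inch '{"grip":[-1,-1,-1],"travel":[[-0.1,0,-0.4],[-0.2,0,-0.8],[-0.2,0,-0.9]],"turn":[[0,0,0],[0,0,0],[0,0,0]]}'
```

```text
clock: 6.02
eef_pos: [532.2, 133.1, 113.2]
eef_rot: [-3.141, -0.0, 3.1]
wrist_force: [-0.7, 0.2, 0.2]
finger_gap: 0.1
```

```bash
python3 -m inch '{"grip":[-1,-1,-1],"travel":[[0,0,-0.2],[0,0,-0.4],[0,0,-0.4]],"turn":[[0,0,0],[0,0,0],[0,0,0]]}'
```

```text
clock: 6.4
eef_pos: [532.2, 133.1, 109.1]
eef_rot: [-3.141, -0.0, 3.1]
wrist_force: [-0.6, -0.1, -0.1]
finger_gap: 0.5
```

```bash
python3 -m inch '{"grip":[-1,-1],"travel":[[0,0,-0.15],[0,0,-0.15]],"turn":[[0,0,0],[0,0,0]]}'
```

```text
clock: 6.65
eef_pos: [532.2, 133.1, 107.5]
eef_rot: [-3.141, -0.0, 3.1]
wrist_force: [0.1, -0.3, -0.2]
finger_gap: 0.4
```

```bash
python3 -m inch '{"grip":[-1,-1],"travel":[[0,0,-0.1],[0,0,-0.1]],"turn":[[0,0,0],[0,0,0]]}'; python3 -m inch '{"grip":[-1],"travel":[[0,0,0]],"turn":[[0,0,0]]}'
```

```text
clock: 6.9
eef_pos: [532.2, 133.1, 106.6]
eef_rot: [-3.141, -0.0, 3.1]
wrist_force: [-1.6, 0.3, 2.3]
finger_gap: 0.9
clock: 7.02
eef_pos: [532.2, 133.1, 106.6]
eef_rot: [-3.141, -0.0, 3.1]
wrist_force: [-0.5, -0.2, 2.2]
finger_gap: 0.5
```

```bash
python3 snap.py 3 lid
```

```text
side lid [(0.92, [196.5, 169.1, 274.7, 201.7]), (0.43, [190.0, 166.1, 310.0, 249.2])]
top lid [(0.93, [235.5, 150.0, 288.7, 169.1])]
```

View pics/s3.png

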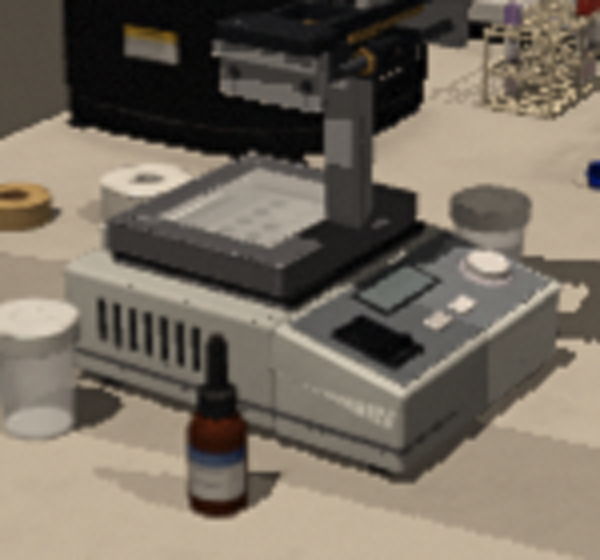

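The lid looks level and shut, with the finger standing on its front bar at zoom (350,215). I'm pressing a little further until the stop's spring force of 5 N or more shows.

```bash
python3 -m inch '{"grip":[-1,-1],"travel":[[0,0,-0.1],[0,0,-0.1]],"turn":[[0,0,0],[0,0,0]]}'
```

```text
clock: 7.48
eef_pos: [532.2, 133.1, 105.8]
eef_rot: [-3.141, -0.0, 3.1]
wrist_force: [-3.2, -0.4, 5.2]
finger_gap: 0.4
```

```bash
python3 -m inch '{"grip":[-1,-1],"travel":[[0,0,-0.1],[0,0,-0.1]],"turn":[[0,0,0],[0,0,0]]}'
```

```text
clock: 7.72
eef_pos: [532.1, 133.2, 105.0]
eef_rot: [-3.142, -0.0, 3.1]
wrist_force: [-4.3, -0.5, 6.0]
finger_gap: 0.5
```

```bash
python3 -m inch '{"grip":[-1,-1,-1,-1,-1,-1],"travel":[[0,0,1.5],[0,0,3.5],[-3,2.6,3],[-6,5.2,1],[-7.9,6.9,-0.8],[-7.9,6.9,-0.8]],"turn":[[0,0,0],[0,0,0],[0,0,0],[0,0,0],[0,0,0],[0,0,0]]}'; python3 snap.py 4 lid rocker_end
```

```text
clock: 8.48
eef_pos: [452.1, 202.8, 96.8]
eef_rot: [-3.141, -0.002, 3.102]
wrist_force: [1.4, -0.8, 0.2]
finger_gap: 0.3
side lid [(0.61, [194.5, 168.8, 264.0, 201.6])]
top lid [(0.94, [234.5, 148.9, 285.7, 199.2])]
side rocker_end []
top rocker_end []
```

View pics/s4.png

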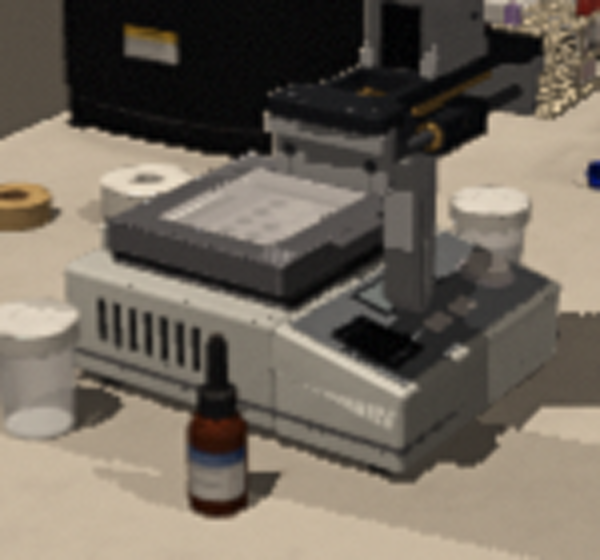

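The lid stays shut. The finger hovers above the rocker's near end, with its tip at zoom (410,305). I'll check where it lands by projection.

```bash
python3 - <<'E'
from h import *
cs=manip.calibration("side");ct=manip.calibration("top")
for w in [(452.1,202.8,96.8),(453,202.5,72),(461,202.5,72),(456,202,71),(465.5,77.8,76)]:
    u,v=proj(cs,np.array(w,float)); print(w,round((u-170)*4),round((v-130)*4),np.round(proj(ct,np.array(w,float)),1))
E
python3 -m inch '{"grip":[-1,-1,-1],"travel":[[0.1,0,-0.8],[0.1,0,-1.6],[0.1,0,-1.6]],"turn":[[0,0,0],[0,0,0],[0,0,0]]}'
```

```text
(452.1, 202.8, 96.8) 411 305 [235.2 222.9]
(453, 202.5, 72) 409 345 [235.8 222.9]
(461, 202.5, 72) 396 342 [235.8 220.1]
(456, 202, 71) 404 345 [235.9 221.8]
(465.5, 77.8, 76) 488 261 [278.4 218.7]
clock: 9.15
eef_pos: [454.5, 201.5, 80.7]
eef_rot: [-3.141, -0.001, 3.099]
wrist_force: [0.6, 0.2, -0.1]
finger_gap: 0.4
```

```bash
python3 -m inch '{"grip":[-1,-1,-1],"travel":[[-0.1,0,-0.2],[-0.2,0.05,-0.4],[-0.2,0.05,-0.5]],"turn":[[0,0,0],[0,0,0],[0,0,0]]}'
```

```text
clock: 9.52
eef_pos: [452.5, 202.1, 75.6]
eef_rot: [-3.141, -0.001, 3.099]
wrist_force: [-0.2, 0.7, 0.8]
finger_gap: 0.9
```

```bash
python3 -m inch '{"grip":[-1,-1],"travel":[[0,0,-0.15],[0,0,-0.15]],"turn":[[0,0,0],[0,0,0]]}'
```

```text
clock: 9.78
eef_pos: [452.4, 202.1, 74.1]
eef_rot: [-3.141, -0.001, 3.099]
wrist_force: [-1.1, -0.1, 1.5]
finger_gap: 0.3
```

```bash
python3 -m inch '{"grip":[-1,-1],"travel":[[0,0,-0.1],[0,0,-0.1]],"turn":[[0,0,0],[0,0,0]]}'
```

```text
clock: 10.02
eef_pos: [452.4, 202.1, 73.1]
eef_rot: [-3.141, -0.001, 3.099]
wrist_force: [-1.2, 0.0, 2.1]
finger_gap: 0.0
```

Contact has started at about z 74–75, so I'm continuing slowly.

```bash
python3 -m inch '{"grip":[-1,-1],"travel":[[0,0,-0.1],[0,0,-0.1]],"turn":[[0,0,0],[0,0,0]]}'
```

```text
clock: 10.28
eef_pos: [452.3, 202.1, 72.0]
eef_rot: [-3.141, -0.001, 3.099]
wrist_force: [-2.1, -0.2, 3.0]
finger_gap: 0.3
```

```bash
python3 -m inch '{"grip":[-1,-1],"travel":[[0,0,-0.1],[0,0,-0.1]],"turn":[[0,0,0],[0,0,0]]}'
```

```text
clock: 10.52
eef_pos: [452.3, 202.1, 70.9]
eef_rot: [-3.141, -0.001, 3.099]
wrist_force: [-1.5, -0.6, 2.3]
finger_gap: 0.5
```

```bash
python3 -m inch '{"grip":[-1,-1],"travel":[[0,0,-0.1],[0,0,-0.1]],"turn":[[0,0,0],[0,0,0]]}'
```

```text
clock: 10.78
eef_pos: [452.4, 202.2, 70.2]
eef_rot: [-3.141, -0.001, 3.099]
wrist_force: [-4.7, -0.3, 7.0]
finger_gap: 0.6
```

The force rose to 7 N, which is the hard stop, after about 4.5 mm of travel. I'm lifting off to check.

```bash
python3 -m inch '{"grip":[-1,-1,-1,-1,-1,-1],"travel":[[0,0,1.5],[0,0,3.5],[0.4,-4,4],[0.8,-8,4],[1.3,-12.4,3],[1.3,-12.4,3]],"turn":[[0,0,0],[0,0,0],[0,0,0],[0,0,0],[0,0,0],[0,0,0]]}'; python3 snap.py 5 rocker_end start_top
```

```text
clock: 11.52
eef_pos: [465.5, 76.1, 100.4]
eef_rot: [-3.141, -0.001, 3.096]
wrist_force: [0.1, -0.5, 0.4]
finger_gap: 0.2
side rocker_end [(0.44, [255.9, 207.7, 268.8, 218.2])]
top rocker_end [(0.62, [234.6, 212.4, 241.6, 220.2])]
side start_top [(0.53, [257.1, 206.9, 270.3, 219.4])]
top start_top []
```

View pics/s5.png

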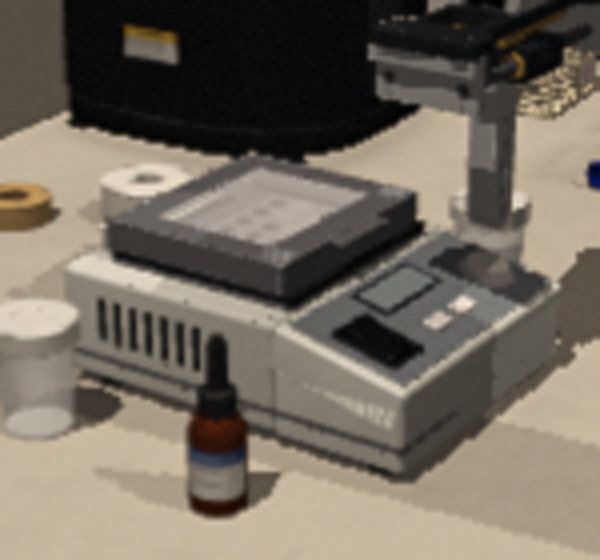

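```bash
python3 - <<'E'
import pickle,cv2,numpy as np
o=[]
for k in "15":
    D=pickle.load(open(f"d{k}.pkl","rb")); s=D["side"][0][...,::-1][200:228,245:285]
    s=np.clip(s.astype(float)*1.8,0,255).astype(np.uint8)
    o.append(cv2.resize(s,(400,280),interpolation=cv2.INTER_NEAREST))
    t=D["top"][0][...,::-1][206:230,226:250]; o[-1]=np.hstack([o[-1],cv2.resize(np.clip(t*1.8,0,255).astype(np.uint8),(280,280),interpolation=cv2.INTER_NEAREST)])
cv2.imwrite("pics/rk.png",np.vstack(o))
E
```

```text
(no output)
```

View pics/rk.png

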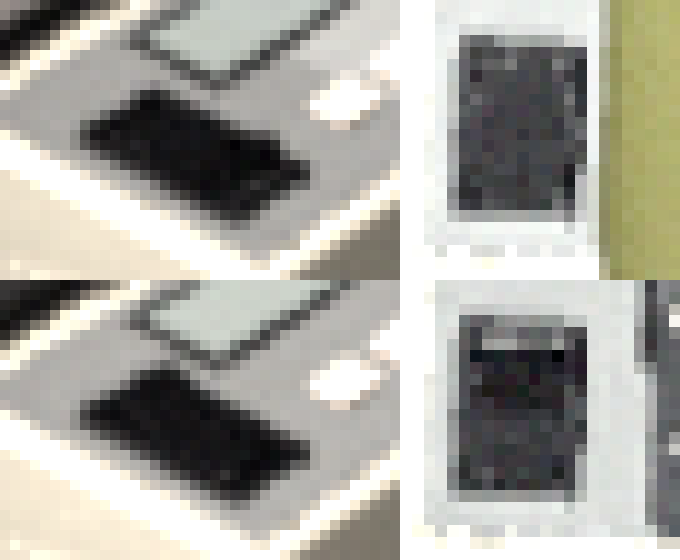

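The rocker shading has changed: the far end is now raised and the near end down. I'll check the tilt from depth.

```bash
python3 - <<'E'
from h import *
import pickle
for k in "015":
    D=pickle.load(open(f"d{k}.pkl","rb"))
    for n in("top","side"):
        C=cloud(D[n][2],D[n][1]).reshape(-1,3); g=D[n][0].reshape(-1,3).max(1)
        q=(553.5,133.,-.0415);c,s=np.cos(q[2]),np.sin(q[2])
        dx=C[:,0]-q[0];dy=C[:,1]-q[1]; lx=c*dx+s*dy; ly=-s*dx+c*dy
        m=(np.abs(lx+83)<15)&(np.abs(ly-66)<10)&(np.abs(C[:,2]-70)<15)&(g<75)
        a=np.polyfit(lx[m],C[m,2],1) if m.sum()>5 else None
        mp=(np.abs(lx+80)<35)&(np.abs(ly-10)<70)&(np.abs(C[:,2]-70)<10)
        b=np.polyfit(lx[mp],C[mp,2],1) if mp.sum()>9 else None
        if a is not None: print(k,n,m.sum(),"rocker slope",round(float(np.arctan(a[0])),3),"z@-83",round(float(np.polyval(a,-83)),1),"panel slope",b is not None and round(float(np.arctan(b[0])),3))
E
```

```text
0 top 72 rocker slope 0.096 z@-83 73.3 panel slope 0.187
0 side 57 rocker slope 0.126 z@-83 73.4 panel slope 0.197
1 top 73 rocker slope 0.022 z@-83 74.1 panel slope 0.172
1 side 54 rocker slope 0.045 z@-83 73.9 panel slope 0.203
5 top 69 rocker slope 0.341 z@-83 74.9 panel slope 0.186
5 side 62 rocker slope 0.363 z@-83 74.0 panel slope 0.209
```

Rocker slope is about 0.35 rad now, against about 0.05 before, so it's switched over. To rule out the 25 mm wide tip having stopped on the bezel, I'll do one light confirming press with the jaws turned 90°, which puts 16 mm across the rocker.

```bash
python3 -m inch '{"grip":[-1,-1,-1,-1,-1,-1,-1,-1,-1,-1],"travel":[[0,0.5,1],[0,2,2],[-0.2,3.5,2],[-0.5,5,2],[-0.8,7,2],[-1,9,2],[-1.3,11,1],[-1.6,12.6,0],[-1.6,12.6,-0.5],[-1.6,12.6,-1]],"turn":[[0,0,-9],[0,0,-19],[0,0,-29],[0,0,-39],[0,0,-49],[0,0,-59],[0,0,-69],[0,0,-79],[0,0,-89],[0,0,-90]]}'
```

```text
clock: 13.08
eef_pos: [449.2, 205.7, 90.4]
eef_rot: [-3.142, -0.001, 1.531]
wrist_force: [-0.3, -0.2, 0.3]
finger_gap: 0.5
```

```bash
python3 -m inch '{"grip":[-1,-1,-1,-1],"travel":[[0,0,-0.5],[0,0,-1],[0,0,-1.5],[0,0,-1.5]],"turn":[[0,0,0],[0,0,0],[0,0,0],[0,0,0]]}'
```

```text
clock: 13.58
eef_pos: [449.0, 205.6, 75.0]
eef_rot: [-3.141, -0.0, 1.532]
wrist_force: [0.5, -0.9, 0.1]
finger_gap: 0.2
```

```bash
python3 -m inch '{"grip":[-1,-1,-1],"travel":[[0,-0.35,0],[0,-0.35,-0.2],[0,-0.35,-0.35]],"turn":[[0,0,0],[0,0,0],[0,0,0]]}'; python3 -m inch '{"grip":[-1,-1],"travel":[[0,0,-0.1],[0,0,-0.1]],"turn":[[0,0,0],[0,0,0]]}'
```

```text
clock: 13.95
eef_pos: [449.1, 202.1, 71.5]
eef_rot: [-3.141, -0.001, 1.532]
wrist_force: [1.3, -0.2, 0.1]
finger_gap: 0.5
clock: 14.2
eef_pos: [449.0, 202.1, 70.4]
eef_rot: [-3.141, -0.0, 1.532]
wrist_force: [-0.0, -0.1, 0.3]
finger_gap: 0.6
```

```bash
python3 -m inch '{"grip":[-1,-1],"travel":[[0,0,-0.1],[0,0,-0.1]],"turn":[[0,0,0],[0,0,0]]}'
```

```text
clock: 14.45
eef_pos: [449.0, 202.1, 69.3]
eef_rot: [-3.141, -0.0, 1.532]
wrist_force: [-0.8, 0.7, -0.2]
finger_gap: 0.7
```

```bash
python3 -m inch '{"grip":[-1,-1],"travel":[[0,0,-0.1],[0,0,-0.1]],"turn":[[0,0,0],[0,0,0]]}'
```

```text
clock: 14.7
eef_pos: [449.0, 202.0, 68.2]
eef_rot: [-3.141, -0.0, 1.532]
wrist_force: [0.0, -0.2, 0.4]
finger_gap: 0.3
```

```bash
python3 -m inch '{"grip":[-1,-1],"travel":[[0,0,-0.07],[0,0,-0.07]],"turn":[[0,0,0],[0,0,0]]}'
```

```text
clock: 14.95
eef_pos: [448.9, 202.1, 67.5]
eef_rot: [-3.141, -0.0, 1.532]
wrist_force: [-0.6, -0.4, 0.4]
finger_gap: 0.5
```

```bash
python3 -m inch '{"grip":[-1,-1,-1],"travel":[[0,0,0.6],[0.6,0,0.6],[0.6,0,0.4]],"turn":[[0,0,0],[0,0,0],[0,0,0]]}';python3 -m inch '{"grip":[-1,-1],"travel":[[0,0,-0.1],[0,0,-0.1]],"turn":[[0,0,0],[0,0,0]]}'
```

```text
clock: 15.32
eef_pos: [455.5, 202.1, 71.6]
eef_rot: [-3.141, -0.001, 1.532]
wrist_force: [0.3, -0.3, 0.3]
finger_gap: 0.3
clock: 15.58
eef_pos: [455.4, 202.0, 70.4]
eef_rot: [-3.141, -0.0, 1.532]
wrist_force: [-0.0, -0.6, 0.8]
finger_gap: 0.7
```

```bash
python3 -m inch '{"grip":[-1,-1],"travel":[[0,0,-0.08],[0,0,-0.08]],"turn":[[0,0,0],[0,0,0]]}'
```

```text
clock: 15.82
eef_pos: [455.5, 202.1, 70.0]
eef_rot: [-3.141, -0.001, 1.532]
wrist_force: [-1.9, -0.2, 5.3]
finger_gap: 0.5
```

```bash
python3 -m inch '{"grip":[-1,-1],"travel":[[0,0,-0.06],[0,0,-0.06]],"turn":[[0,0,0],[0,0,0]]}'
```

```text
clock: 16.08
eef_pos: [455.5, 202.1, 69.9]
eef_rot: [3.142, -0.001, 1.532]
wrist_force: [-2.6, -1.9, 6.7]
finger_gap: 0.0
```

The rocker is hard at its stop: no motion as the force rose to 6.7 N, at the same height with the narrow tip. Next is the start key.

```bash
python3 -m inch '{"grip":[-1,-1,-1,-1,-1,-1],"travel":[[0,0,1.5],[0,0,3.5],[0.3,-4,4],[0.6,-8,4],[1,-12.4,2.5],[1,-12.4,2]],"turn":[[0,0,0],[0,0,0],[0,0,0],[0,0,0],[0,0,0],[0,0,0]]}'; python3 -m inch '{"grip":[-1],"travel":[[0,0,0]],"turn":[[0,0,0]]}'; python3 snap.py 6
```

```text
clock: 16.82
eef_pos: [465.6, 76.2, 90.1]
eef_rot: [3.142, -0.001, 1.529]
wrist_force: [0.7, 0.3, 0.0]
finger_gap: 0.6
clock: 16.95
eef_pos: [465.7, 76.5, 90.5]
eef_rot: [3.141, -0.001, 1.528]
wrist_force: [0.1, -0.1, -0.7]
finger_gap: 0.4
```

View pics/s6.png

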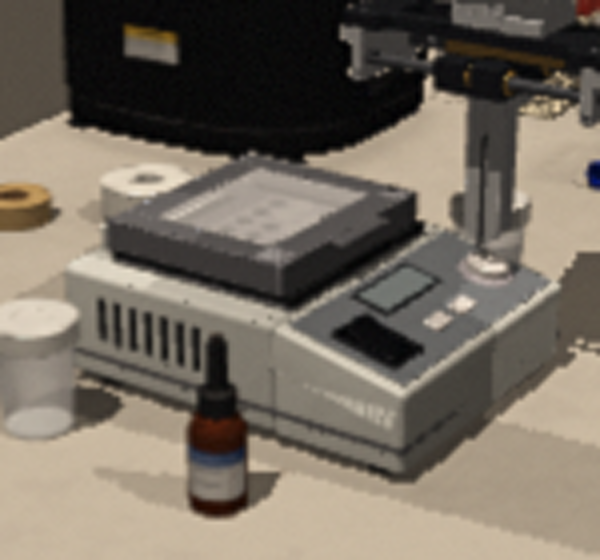

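The fingertip is right above the start key, with its tip at zoom (487,245) over the key at (487,265). The lid is still shut.

```bash
python3 -m inch '{"grip":[-1,-1,-1],"travel":[[0,0,-0.5],[0,0,-1],[0,0,-1]],"turn":[[0,0,0],[0,0,0],[0,0,0]]}'
```

```text
clock: 17.42
eef_pos: [465.6, 77.1, 80.2]
eef_rot: [-3.141, -0.001, 1.53]
wrist_force: [-1.1, 0.3, -0.0]
finger_gap: 0.3
```

```bash
python3 -m inch '{"grip":[-1,-1],"travel":[[0,0,-0.15],[0,0,-0.15]],"turn":[[0,0,0],[0,0,0]]}'
```

```text
clock: 17.68
eef_pos: [465.7, 77.2, 78.8]
eef_rot: [3.141, -0.001, 1.53]
wrist_force: [-0.6, 0.3, 1.3]
finger_gap: 0.2
```

```bash
python3 -m inch '{"grip":[-1,-1],"travel":[[0,0,-0.15],[0,0,-0.15]],"turn":[[0,0,0],[0,0,0]]}'
```

```text
clock: 17.92
eef_pos: [465.9, 77.1, 77.5]
eef_rot: [3.141, -0.001, 1.53]
wrist_force: [1.2, 0.3, 3.0]
finger_gap: 0.4
```

```bash
python3 -m inch '{"grip":[-1,-1],"travel":[[0,0,-0.15],[0,0,-0.15]],"turn":[[0,0,0],[0,0,0]]}'
```

```text
clock: 18.18
eef_pos: [466.2, 77.1, 76.1]
eef_rot: [3.14, -0.001, 1.53]
wrist_force: [1.9, -0.3, 4.1]
finger_gap: 0.5
```

```bash
python3 -m inch '{"grip":[-1,-1],"travel":[[0,0,-0.12],[0,0,-0.12]],"turn":[[0,0,0],[0,0,0]]}'
```

```text
clock: 18.42
eef_pos: [466.4, 77.1, 75.1]
eef_rot: [3.14, -0.001, 1.53]
wrist_force: [1.1, 0.3, 5.1]
finger_gap: 0.3
```

That is about 4 mm of travel at 5 N, so the key is well down. Releasing and moving clear.

```bash
python3 -m inch '{"grip":[-1,-1,-1,-1,-1,-1,-1],"travel":[[0,0,1],[0,0,3],[-1,0,8],[-5,3,14],[-9,6,16],[-12,8,16],[-12,8,16]],"turn":[[0,0,0],[0,0,0],[0,0,0],[0,0,0],[0,0,0],[0,0,0],[0,0,0]]}'; python3 -m inch '{"grip":[-1,-1],"travel":[[0,0,0],[0,0,0]],"turn":[[0,0,0],[0,0,0]]}'; python3 snap.py 7 lid start_top rocker_end cup_a bottle marker
```

```text
clock: 19.3
eef_pos: [344.9, 158.0, 235.9]
eef_rot: [3.138, -0.001, 1.532]
wrist_force: [0.7, 0.2, 0.0]
finger_gap: 0.7
clock: 19.55
eef_pos: [345.3, 157.6, 235.7]
eef_rot: [3.139, -0.001, 1.532]
wrist_force: [-0.2, 0.5, -0.8]
finger_gap: 0.4
side lid [(0.95, [195.8, 172.6, 275.9, 205.9])]
top lid [(0.58, [233.9, 148.0, 284.3, 198.0]), (0.46, [231.2, 149.0, 285.2, 201.4])]
side start_top [(0.45, [288.3, 193.9, 299.2, 200.7])]
top start_top [(0.44, [275.1, 216.1, 283.1, 224.1]), (0.43, [202.2, 146.2, 219.9, 169.6])]
side rocker_end [(0.52, [258.0, 207.8, 272.6, 221.0])]
top rocker_end []
side cup_a [(0.71, [279.6, 175.9, 303.7, 198.5]), (0.57, [167.3, 206.7, 190.9, 239.0])]
top cup_a [(0.85, [201.5, 147.1, 218.4, 165.4]), (0.83, [308.2, 190.8, 323.9, 211.1])]
side bottle [(0.74, [216.3, 211.0, 233.4, 260.9]), (0.39, [278.3, 175.6, 302.0, 199.2])]
top bottle []
side marker [(0.66, [241.7, 283.3, 297.0, 316.3])]
top marker [(0.59, [153.3, 257.6, 194.6, 265.2])]
```

View pics/s7.png

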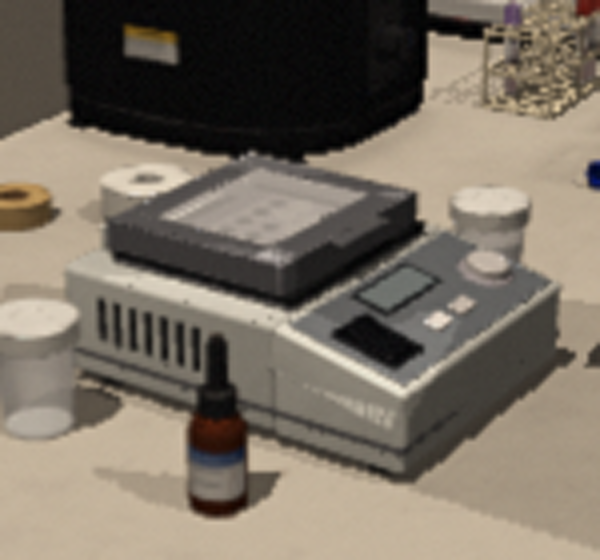

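The lid is shut (zoom 105–415, 155–305), the start key is back up at (487,265), the rocker far end is raised, and the cups and bottle haven't moved. I'll check lid and rocker tilt numerically.

```bash
python3 - <<'E'
from h import *
import pickle
q=(553.5,133.,-.0415);c,s=np.cos(q[2]),np.sin(q[2])
D=pickle.load(open("d7.pkl","rb"))
for n in("top","side"):
    C=cloud(D[n][2],D[n][1]).reshape(-1,3); g=D[n][0].reshape(-1,3).max(1)
    dx=C[:,0]-q[0];dy=C[:,1]-q[1]; lx=c*dx+s*dy; ly=-s*dx+c*dy
    m=(lx>-30)&(lx<85)&(np.abs(ly)<70)&(np.abs(C[:,2]-107)<10); a=np.polyfit(lx[m],C[m,2],1); print(n,m.sum(),"lid slope",a[0],"z front",np.polyval(a,-30))
    m=(np.abs(lx+83)<15)&(np.abs(ly-66)<10)&(np.abs(C[:,2]-70)<15)&(g<75)
    if m.sum()>9: print("rocker",np.arctan(np.polyfit(lx[m],C[m,2],1)[0]))
    m=(np.hypot(lx+87,ly+59)<9)&(C[:,2]>65)&(C[:,2]<95)
    print("start z",m.sum(),np.median(C[m,2]))
print(manip.read_state()["clock"])
E
```

```text
top 1900 lid slope -0.0007529028524370824 z front 106.02047805775572
rocker 0.33317650037222096
start z 29 77.20930836522439
side 981 lid slope 0.011160783353529928 z front 105.41776174736714
rocker 0.37271238230280035
start z 22 76.38940829522144
20.25
```

Everything checks out, so I'm handing it in.

```bash
python3 -c "
from cell import manip
print(manip.sign_off())"
```

```text
the job is handed in; nothing more can be done
None
```

The shaker job is done and handed in at about 20 s of the 48 s allowed. The lid was shut first, then the rocker switched on, then the start key pressed and let go.

- **Lid:** I followed its arc down with the closed fingertips and pressed to about 6 N against its sprung stop. The last depth check showed it level, with a slope of 0.00 to 0.01 and its front at about 106 mm.
- **Rocker:** I pressed the near end to its hard stop at about 7 N. I pressed it once more, lightly, with a narrower tip: it did not move as the force rose to 6.7 N. Its slope went from between 0.02 and 0.13 to between 0.33 and 0.37 rad.
- **Start key:** I pressed it about 4 mm at about 5 N and released it. It is back up, with its top at about 77 mm.
- **Rest of the scene:** I did not press the small keys. The cups, bottle and marker show at their original places in the camera images. The robot is clear of everything.

**Weaker checks:**
- The networks missed or mislabelled several items, so I located the rocker, keys and lid by triangulation and depth instead.
- Depth and force readings were noisy, by about 3 mm per pixel and 1 N.
- The first try at the second rocker press was too far forward and met nothing, so I lifted and shifted it.
- I saw no change on the display, so "running" rests on the key travel and force, not on a visible sign.

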